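Press a copper stud home and keep the press handle held at the spring mark

ROBOT

A 7-joint arm with a two-finger parallel gripper is mounted at the origin on the work surface. World frame = base frame: x ahead of the robot, y to its left, z up, the work surface at z = 0. Lengths are in mm, angles in degrees, forces in N, time in s.
With the tool pointing down it reaches from about 400 to 900 mm from the base axis. Payload 5.5 kg.
Tool frame: the origin (TCP) lies midway between the tips of the shut fingers; the grasp point (between the pads) lies 19 mm behind it; z points along the fingers, y is the line along which they close (so a half turn about z gives the same grasp; the last joint's range is limited). The gripper opens to 85 mm and grips with 20 to 120 N. Pads are 22 mm wide; open, the fingers measure 114 mm over their backs; the gripper's body (76 mm by 85 mm) begins 54 mm behind the grasp point. The pads swing forward as they close: fully open they stand 13 mm farther back than shut.
Start: joints at [-55.68, 28.699, -24.465, 88.831, 12.651, 65.22, -12.049], TCP at [214.153, 613.708, 231.31] pointing down, gripper open.
Joint ranges: [-164.97, 164.97], [-17.58, 116.51], [-87.97, 89.64], [11.32, 138.91], [-80.73, 260.73], [10.89, 115.49], [-147.41, 147.41]. Speed limits (degrees/s): [147.25, 147.25, 180, 180, 180, 180, 180].

INTERFACE

Orientations are given as [roll, pitch, yaw] about the fixed x, y, z axes, in that order (R = Rz(yaw) Ry(pitch) Rx(roll)).
In Python, from rig import manip gives the robot as it stands.
- The arm moves only by the shell command python3 -m crank 'ROWS' [FORCE]. ROWS is a JSON object of lists of equal length, an entry for each row: "delta_pos": the shift along the tool's x, y, z in units of 0.4 m (1.0 is 0.4 m), a list of three; "turn": the turn, a rotation vector about the tool's x, y, z in units of pi/4 rad (1.0 is pi/4 rad), a list of three; "grip": the gripper's target within -1 to 1 (fully open at 1, half-way at 0, shut at -1). A call has 1 to 12 rows; each row is the pose to reach, as a shift and turn from the pose commanded when the call began, along the tool's axes at that moment; what a row does not reach only later rows make up. A row lasts 1/10 s, in which the tool goes at most 50 mm and 8.59 degrees, less where a joint would pass 70% of its speed; a pose out of reach is approached as far as the arm can. A call with a number of a shift or a turn outside -1 to 1 is refused whole. A call with a gripper value outside its range is refused whole. The fingers move at their own pace and stop on an object; FORCE is the grip in N (left out, the last holds). Time passes only in rows, so rows that repeat a pose let the fingers close. It gives the time, the measured TCP pose, the force, the opening and the grip force at its end, in the units of the state.
- manip.read_state(): the state, without advancing time (a new reading comes with each control period).
- manip.grab_frame(name): name is "scene" or "top"; returns the picture (420x560x3 uint8, blue, green, red); there is no depth.
- manip.calibration(name): a dict with "K" (3x3 intrinsics, pixels), "origin" and "rotation" of the camera in the world. Camera axes: x right, y up, looking along -z (the intrinsics and any distortion apply to the point x, -y, -z); pixel columns grow to the right and rows downward; lengths in mm; the calibration is good to about 2 mm. A picture is of the moment at which its call begins. calibration takes no time and is no camera call.
- manip.job_done(): hands the job in; it is judged then, once.
The state is a dict: "time_s": time; "qpos": joint angles; "qvel": joint speeds; "effort": joint torques, N m; "eef_pos": TCP position; "orientation": TCP orientation; "ft_force": force on the tool from outside, world axes, zero at the start; "wrist_torque": the same for the moment, N m; "width": finger opening in mm; "grip_force": force on a finger pad.
Only numpy, scipy, OpenCV 4.12 (cv2) and the standard library are available. Lean on these libraries where they do the work, as an engineer would, in place of code of your own. Each camera call takes 0.05 s, during which the arm holds its last target. There are 200 camera calls.

TASK

On the bare steel plate lying loose on the open bench at the right, the copper stud still stands proud: slide that plate, stud end first, onto the bench press's fixture, flat on the deck and hard up against its back fence and end stop so that the stud is under the spring nose. Then draw the press handle down until the nose has driven the stud fully home and has itself been pushed up 6 mm, so that its orange band has just vanished into the ram, without ever running the spring solid. Finish while still holding the handle there by hand for the retaining compound to take, and leave everything else on the bench where it lies.

Things in the scene. Friction and masses are not known exactly. Their poses are not given: they have to be found in the camera images.
- press: Green cast C-frame bench rack press, 300 mm tall, fixed to the bench. Origin on the bench surface straight below the ram axis; its +x points to the column at the back (x +75 to +139, y +-25 mm), -x to its open front, +y to its handle side, z up. The footing, 40 mm high, reaches x -80 to +160, y +-55 mm.
- seat (a point): Point on top of the fixture's aluminium deck, on the ram axis (press frame 0, 0, 50 mm), where the plate's underside below the stud belongs. Axes as the press's. The deck reaches x -42 to +36, y -80 to +45 mm about it and is open at its -y end and its front.
- fence (a point): On the top edge of the fence, a steel bar at the back of the deck standing 12 mm above it: the face to push against is at press x = +20 mm and looks to -x; it runs from press y -52 to +42 mm. Axes as the press's.
- end_stop (a point): On the top edge of the end stop, a steel bar across the handle-side (+y) end of the deck standing 12 mm above it: the face to push against is at press y = +30 mm and looks to -y. Axes as the press's.
- head (a point): Lower front edge of the press head, which overhangs the fixture: press x -44 to +139, y +-30 mm, from 120 to 235 mm above the bench. Axes as the press's.
- nose_tip (a point): Centre of the face of the spring nose, a 20 mm steel foot under the 22 mm square ram: on the ram axis, 90 mm above the bench with the handle up. The ram comes down 30 mm per radian of handle.
- plate_mid (a point): Centre (half-way up) of the loose plate to work on: bare steel, 180 x 40 x 8 mm, corners chamfered 8 mm, 0.27 to 0.5 kg, lying flat. +x runs along the length to the stud end (stud 60 mm from the centre), y across the width, z up. Seated it lies at press x 0, y -60, z 54 mm, its +x along the press's +y; its stud-free end then overhangs the deck, free for fingers on both edges.
- stud_top (a point): Centre of the top of the copper stud's head, a disc 20 mm wide and 4 mm thick; 12 mm above the plate's underside when home, 16 to 18 mm at the start. Lifted by the plate's other end, the stud end can sag by several degrees between the fingers.
- stud (a joint): Travel of the stud into the plate, m: 0 to 0.002 at the start (4 to 6 mm proud), 0.006 when the head is fully home on the plate. It moves against about 7 N of friction and stays where pressed; the shank passes into a bore in the deck.
- lever_bar: Press handle: hub, and steel bar 13 mm thick with a black ball at its end. The origin is the hub's centre, on the hinge axis, which is parallel to the press's y: press x +41, y +46, z 180 mm.
- ball (a point): Centre of the handle's black ball, 34 mm across, 200 mm from the hinge axis, at press y +46 mm. Its sides (+-y of the press) are free for fingers from above; gripped so, the ball can turn between the fingers as the handle swings.
- handle (a joint): Handle angle a, rad: 0 is up, growing as the ball swings to the front and down, stop at 1.35. Sprung: flies up if let go; 5 to 10 N at the ball hold it. Ball centre in the press frame: x = 41 - 200 cos(0.785-a), z = 180 + 200 sin(0.785-a) mm. With the plate seated the nose meets the proud stud near 0.77, the home stud at 0.93, and is at its mark near 1.14.
- nose (a joint): How far the spring nose has been pushed up into the ram, m: 0 free, 0.006 at the mark (the 6 mm orange band just gone, about 25 N on the stud), 0.012 solid.
- done_a: A finished plate of the same kind, stud already home, lying at the left; leave alone.
- done_b: A second finished plate, likewise; leave alone.
- toolbox: Orange lidded toolbox, 206 x 111 x 124 mm, at the left; leave alone.
- compound_bottle: Small red bottle of retaining compound, 36 mm across, 85 mm tall; leave alone.
- stud_tray: Blue open tray of copper studs, 130 x 100 x 35 mm, near the robot's foot; leave alone.
- hammer: Hammer lying at the right, beyond the plate; leave alone.
- brush: Hand brush lying at the right; leave alone.

How it is judged:
By the outcome, as a careful person would: the job done as asked, in the order asked, and still so for the second after the job is handed in, while the arm keeps its last pose, push and grip.
It also fails if it takes over 64 s, if anything falls off the work surface, if the arm or the gripper's body presses on something with over 40 N, if the wrist force passes 120 N, or if a joint passes its speed limit or range.

## Working session

There is one attempt and no reset: what is moved stays moved. The work goes in short steps, Python scripts to look and compute and a shell command to move; the robot and the scene stay as the last step left them, time stands still between calls to the robot, and variables do not carry over. Pictures are saved under pics/ and viewed, at most 10 in all, crops included, and the job is handed in when it is done.

```bash
mkdir -p pics; ls
python3 - <<'E'
from rig import manip
import cv2
for n in("scene","top"):
    im=manip.grab_frame(n); cv2.imwrite(f"pics/{n}0.png",cv2.resize(im,(800,600),interpolation=cv2.INTER_CUBIC)); cv2.imwrite(f"/tmp/{n}.png",im)
    print(manip.calibration(n))
print(manip.read_state())
E
```

```text
pics
{'K': array([[489.99447512,   0.        , 284.11900766],
       [  0.        , 489.99447512, 213.27221551],
       [  0.        ,   0.        ,   1.        ]]), 'origin': array([ 940.57880951,  852.13345428, 1419.89867398]), 'rotation': array([ 36.58554051,  -0.93669297, 158.03532841])}
{'K': array([[392.49196682,   0.        , 288.75926281],
       [  0.        , 392.49196682, 216.60448232],
       [  0.        ,   0.        ,   1.        ]]), 'origin': array([ 470.22056391,   14.56373885, 1412.48928389]), 'rotation': array([  6.1829456 ,   0.116685  , -88.60123595])}
{'time_s': 0.1, 'qpos': array([-55.6803373 ,  28.74820464, -24.45451054,  88.88493096,
        12.65229392,  65.21794547, -12.05132494]), 'qvel': array([-0.03730988, -0.15436304,  0.07383699, -0.24844267,  0.07781018,
       -0.10550304,  0.02486202]), 'effort': array([-1.21317746e-02, -5.70804870e+01, -5.83867595e+00, -2.81740844e+01,
        1.05122913e-02,  5.62444475e-03, -2.19599519e-05]), 'eef_pos': array([214.02558092, 613.11180385, 230.36994306]), 'orientation': array([-1.79902443e+02, -2.78924865e-03,  1.60762002e+02]), 'ft_force': array([-0.06064959,  0.33077005, -0.12156843]), 'wrist_torque': array([ 0.01667053,  0.04670427, -0.02921054]), 'grip_force': 0.0, 'width': 85.63718177825588}
```

View pics/scene0.png

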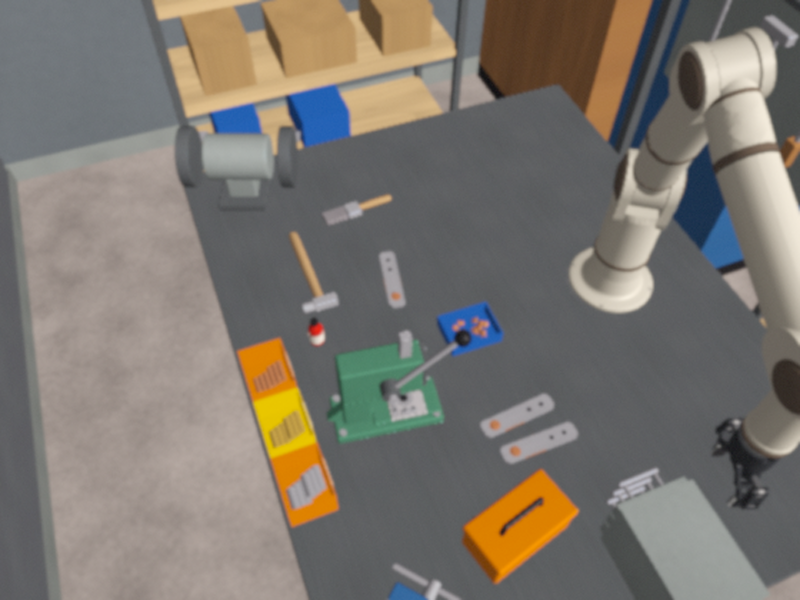

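View pics/top0.png

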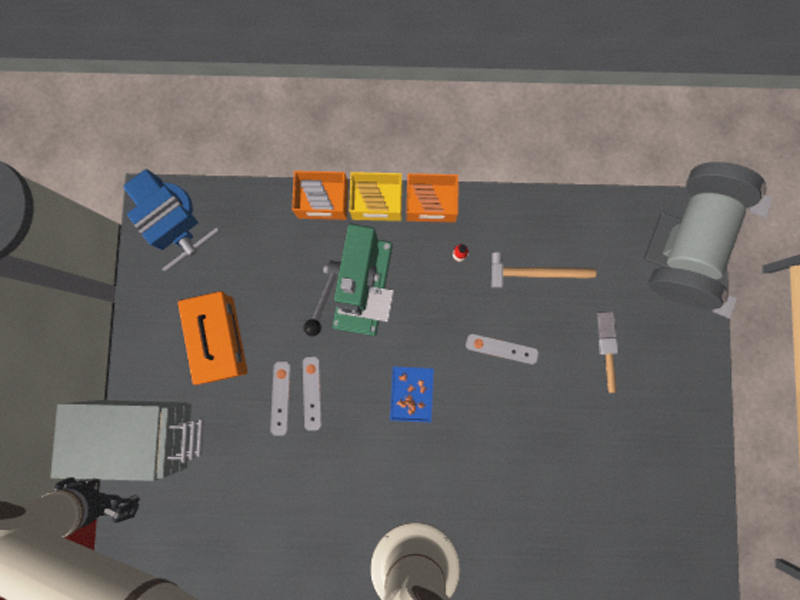

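```bash
cat > h.py <<'E'
import numpy as np,cv2
from rig import manip
from scipy.spatial.transform import Rotation as R
def cam(n):
    c=manip.calibration(n); return c["K"],c["origin"],R.from_euler("xyz",c["rotation"],degrees=True).as_matrix()
def proj(n,p):
    K,o,r=cam(n); q=(np.atleast_2d(p)-o)@r; q=q*[1,-1,-1]; u=q@K.T; return u[:,:2]/u[:,2:]
def unproj(n,uv,z):
    K,o,r=cam(n); uv=np.atleast_2d(uv); d=np.c_[uv,np.ones(len(uv))]@np.linalg.inv(K).T*[1,-1,-1]@r.T
    return o+d*((z-o[2])/d[:,2])[:,None]
def crop(im,x0,y0,x1,y1,s):
    c=cv2.resize(im[y0:y1,x0:x1],None,fx=s,fy=s,interpolation=cv2.INTER_CUBIC)
    for x in range((x0+9)//10*10,x1,10):
        cv2.line(c,(int((x-x0+.5)*s),0),(int((x-x0+.5)*s),6),(0,255,255),1); cv2.putText(c,str(x),(int((x-x0+.5)*s)-10,16),0,.35,(0,255,255),1)
    for y in range((y0+9)//10*10,y1,10):
        cv2.line(c,(0,int((y-y0+.5)*s)),(6,int((y-y0+.5)*s)),(0,255,255),1); cv2.putText(c,str(y),(8,int((y-y0+.5)*s)+4),0,.35,(0,255,255),1)
    return c
def mosaic(fn,tiles,W=800,H=600):
    m=np.zeros((H,W,3),np.uint8)
    for (x,y),t in tiles:
        t=t[:H-y,:W-x]; m[y:y+t.shape[0],x:x+t.shape[1]]=t
    cv2.imwrite(fn,m)
E
python3 - <<'E'
from h import *
t=cv2.imread("/tmp/top.png");s=cv2.imread("/tmp/scene.png")
mosaic("pics/m1.png",[((0,0),crop(t,205,150,283,242,6.4)),((500,0),crop(s,225,225,320,315,3.15)),((500,290),crop(s,255,170,295,220,3.5)),((645,290),crop(s,300,200,350,260,3)),((0,0+0),np.zeros((1,1,3),np.uint8))])
mosaic("pics/m2.png",[((0,0),crop(t,318,226,388,262,11))],770,400)
E
```

```text
(no output)
```

View pics/m1.png

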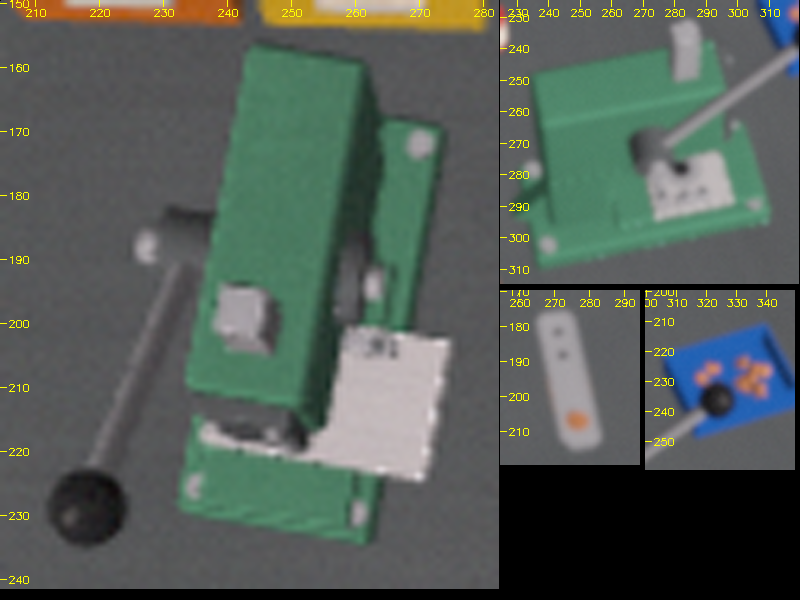

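View pics/m2.png

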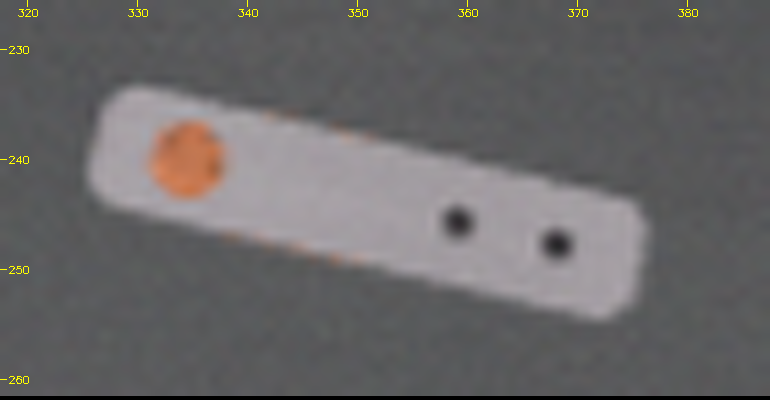

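```bash
cat >> h.py <<'E'
def pressT(v,p):
    a=v[2]; p=np.atleast_2d(p).astype(float); c,s=np.cos(a),np.sin(a)
    return np.c_[v[0]+c*p[:,0]-s*p[:,1],v[1]+s*p[:,0]+c*p[:,1],p[:,2]]
E
python3 - <<'E'
from h import *
from scipy.optimize import least_squares
P=np.array([[-100.4,46,321.4],[-80,55,40],[-80,-55,40],[160,-55,40],[36,-80,50],[-42,-80,50],[-44,30,235],[-44,-30,235],[139,30,235],[139,-30,235]])
U=np.array([[218,228.5],[232.5,229],[262,234],[273.5,169.5],[275,203],[270.5,224.5],[234,210.5],[253.5,216.5],[244.5,157],[262,160]])
pb=[-100.4,46,321.4]; ub=[323,236]
w=np.array([1,1,1,1,1,1,1,.7,1,1])[:,None]
f=lambda v:np.r_[((proj("top",pressT(v,P))-U)*w).ravel(),(proj("scene",pressT(v,pb))-ub).ravel()]
r=least_squares(f,[600,100,0.1],loss="soft_l1");v=r.x
print(v,np.degrees(v[2]));print(f(v).reshape(-1,2).round(1))
S=[[-80,55,40],[-80,-55,40],[160,-55,40],[160,55,40],[36,-80,50],[-42,-80,50],[-42,45,50],[36,45,50],[-44,30,235],[-44,-30,235],[0,0,235]]
print(proj("scene",pressT(v,S)).round(0).tolist())
stud=unproj("top",[[334.5,240]],17)[0]
c=unproj("top",[[327,234],[326,243.5],[377,244.5],[375.5,253.5],[359.2,245.7],[368.2,247.7]],8)
print("stud",stud,c.round(1).tolist())
s2=unproj("scene",[[276.5,207]],17);print("stud scene",s2)
E
```

```text
[ 6.41394102e+02  1.53743641e+02 -1.49751924e-01] -8.580153242046384
[[ 0.7  0.5]
 [-0.8 -0.1]
 [ 0.5  0.4]
 [ 1.2 -1.4]
 [ 0.3 -0.2]
 [ 0.8  0.2]
 [-1.4  3.2]
 [-1.   0.4]
 [-0.7 -1.6]
 [ 1.  -1.3]
 [ 0.6  0.7]]
[[311.0, 290.0], [302.0, 261.0], [230.0, 275.0], [236.0, 306.0], [266.0, 259.0], [289.0, 255.0], [299.0, 288.0], [274.0, 293.0], [301.0, 253.0], [295.0, 236.0], [283.0, 247.0]]
stud [ 541.64204623 -143.39137756   17.        ] [[562.9, -117.3, 8.0], [528.9, -114.2, 8.0], [529.7, -296.3, 8.0], [497.6, -290.9, 8.0], [523.9, -232.8, 8.0], [517.6, -264.9, 8.0]]
stud scene [[ 544.80269687 -141.18897296   17.        ]]
```

```bash
cat >> h.py <<'E'
V=np.array([641.4,153.7,-0.14975])
def units(pos,rpy,start=None):
    "delta_pos and turn units from measured (or given) pose to target world pose"
    if start is None:
        s=manip.read_state(); start=(s["eef_pos"],s["orientation"])
    r0=R.from_euler("xyz",start[1],degrees=True); r1=R.from_euler("xyz",rpy,degrees=True)
    return (r0.inv().apply(np.array(pos)-start[0])/400).round(3).tolist(),((r0.inv()*r1).as_rotvec()/(np.pi/4)).round(3).tolist()
E
python3 - <<'E'
from h import *
a=([330,330,420],[180,0,120]);b=([400,-40,380],[180,0,78.8]);c=([522,-243.5,120],[180,0,78.8])
print(units(*a),units(*b,start=a),units(*c,start=b))
E
```

```text
([-0.507, -0.574, -0.473], [-0.002, 0.001, 0.906]) ([-0.889, -0.311, 0.1], [-0.0, -0.0, 0.916]) ([-0.44, 0.398, 0.65], [0.0, 0.0, 0.0])
```

```bash
python3 -m crank '{"delta_pos":[[-0.507,-0.574,-0.473],[-0.507,-0.574,-0.473],[-0.507,-0.574,-0.473],[-0.507,-0.574,-0.473],[-0.507,-0.574,-0.473],[-0.507,-0.574,-0.473],[-0.507,-0.574,-0.473],[-0.507,-0.574,-0.473],[-0.507,-0.574,-0.473],[-0.507,-0.574,-0.473]],"turn":[[0,0,0.906],[0,0,0.906],[0,0,0.906],[0,0,0.906],[0,0,0.906],[0,0,0.906],[0,0,0.906],[0,0,0.906],[0,0,0.906],[0,0,0.906]],"grip":[0.3,0.3,0.3,0.3,0.3,0.3,0.3,0.3,0.3,0.3]}' 60; python3 -c "
from rig import manip;print(manip.read_state()['qpos'])"
```

```text
time_s: 1.1
eef_pos: [329.0, 330.9, 419.6]
orientation: [-179.9, -0.0, 120.1]
ft_force: [-0.5, 0.1, 0.1]
width: 55.3
grip_force: 0.0
[-3.69837053e+01  4.90632294e-01 -1.15019847e+01  9.84891600e+01
  5.37027648e-02  8.10894627e+01 -1.84297302e+01]
```

```bash
python3 -m crank '{"delta_pos":[[-0.889,-0.311,0.1],[-0.889,-0.311,0.1],[-0.889,-0.311,0.1],[-0.889,-0.311,0.1],[-0.889,-0.311,0.1],[-0.889,-0.311,0.1],[-0.889,-0.311,0.1],[-0.889,-0.311,0.1],[-0.889,-0.311,0.1],[-0.889,-0.311,0.1]],"turn":[[0,0,0.916],[0,0,0.916],[0,0,0.916],[0,0,0.916],[0,0,0.916],[0,0,0.916],[0,0,0.916],[0,0,0.916],[0,0,0.916],[0,0,0.916]],"grip":[0.3,0.3,0.3,0.3,0.3,0.3,0.3,0.3,0.3,0.3]}' && python3 -m crank '{"delta_pos":[[-0.44,0.398,0.65],[-0.44,0.398,0.65],[-0.44,0.398,0.65],[-0.44,0.398,0.65],[-0.44,0.398,0.65],[-0.44,0.398,0.65],[-0.44,0.398,0.65],[-0.44,0.398,0.65],[-0.44,0.398,0.65],[-0.44,0.398,0.65]],"turn":[[0,0,0],[0,0,0],[0,0,0],[0,0,0],[0,0,0],[0,0,0],[0,0,0],[0,0,0],[0,0,0],[0,0,0]],"grip":[0.3,0.3,0.3,0.3,0.3,0.3,0.3,0.3,0.3,0.3]}'
python3 - <<'E'
from h import *
s=manip.read_state();print(s["qpos"].round(0),s["ft_force"])
t=manip.grab_frame("top");sc=manip.grab_frame("scene")
p=s["eef_pos"];u=proj("top",p)[0];w=proj("scene",p)[0];print(u,w)
u=u.astype(int);w=w.astype(int)
mosaic("pics/m3.png",[((0,0),crop(t,315,215,395,275,5)),((405,0),crop(sc,w[0]-40,w[1]-35,w[0]+38,w[1]+45,5))],800,410)
E
```

```text
time_s: 2.1
eef_pos: [399.8, -38.5, 379.2]
orientation: [-179.8, 0.0, 78.9]
ft_force: [0.1, 1.3, 0.1]
width: 55.3
grip_force: 0.0
time_s: 3.1
eef_pos: [523.0, -241.2, 121.0]
orientation: [180.0, -0.1, 78.9]
ft_force: [-0.3, 0.4, 1.0]
width: 55.8
grip_force: 0.0
[  4.  28.  23. 106. -15.  48.  24.] [-0.33472905  0.39505019  0.99412557]
[367.83693579 244.88589991] [272.04994347 166.59789584]
```

View pics/m3.png

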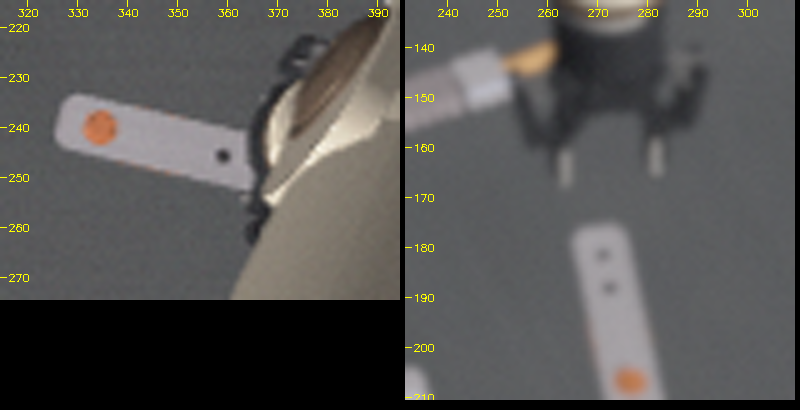

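```bash
python3 -m crank '{"delta_pos":[[0,0,0.1],[0,0,0.2],[0,0,0.26],[0,0,0.28],[0,0,0.29],[0,0,0.295],[0,0,0.3],[0,0,0.3]],"turn":[[0,0,0],[0,0,0],[0,0,0],[0,0,0],[0,0,0],[0,0,0],[0,0,0],[0,0,0]],"grip":[0.15,0.15,0.15,0.15,0.15,0.15,0.15,0.15]}'
```

```text
time_s: 4.0
eef_pos: [522.7, -243.9, 1.5]
orientation: [179.9, 0.0, 78.8]
ft_force: [-0.7, -0.6, -0.1]
width: 49.1
grip_force: 0.0
```

```bash
python3 -m crank '{"delta_pos":[[0,0,0.005],[0,0,0.01],[0,0,0.01]],"turn":[[0,0,0],[0,0,0],[0,0,0]],"grip":[0.15,0.15,0.15]}'
```

```text
time_s: 4.3
eef_pos: [522.3, -243.9, -2.7]
orientation: [180.0, -0.0, 78.8]
ft_force: [-1.9, 0.9, 6.3]
width: 48.9
grip_force: 3.2
```

```bash
python3 -m crank '{"delta_pos":[[0,0,-0.007],[0,0,-0.007],[0,0,-0.007],[0,0,-0.007],[0,0,-0.007],[0,0,-0.007]],"turn":[[0,0,0],[0,0,0],[0,0,0],[0,0,0],[0,0,0],[0,0,0]],"grip":[0.15,-0.5,-0.5,-0.5,-0.5,-0.5]}' 100
```

```text
time_s: 4.9
eef_pos: [522.4, -244.0, 0.4]
orientation: [179.9, -0.0, 78.7]
ft_force: [-2.3, 1.5, 10.0]
width: 36.2
grip_force: 99.0
```

```bash
python3 -m crank '{"delta_pos":[[0,0,-0.02],[0,0,-0.05],[0,0,-0.1],[0,0,-0.16],[0,0,-0.22],[0,0,-0.25],[0,0,-0.25],[0,0,-0.25]],"turn":[[0,0,0],[0,0,0],[0,0,0],[0,0,0],[0,0,0],[0,0,0],[0,0,0],[0,0,0]],"grip":[-0.5,-0.5,-0.5,-0.5,-0.5,-0.5,-0.5,-0.5]}'
python3 - <<'E'
from h import *
t=manip.grab_frame("top");sc=manip.grab_frame("scene")
mosaic("pics/m4.png",[((0,0),crop(t,312,215,382,275,5.6)),((400,0),crop(sc,250,150,320,225,5.6))],800,420)
E
```

```text
time_s: 5.7
eef_pos: [521.4, -243.3, 98.7]
orientation: [-180.0, -0.0, 78.8]
ft_force: [-1.2, 0.1, -5.0]
width: 36.6
grip_force: 100.8
```

View pics/m4.png

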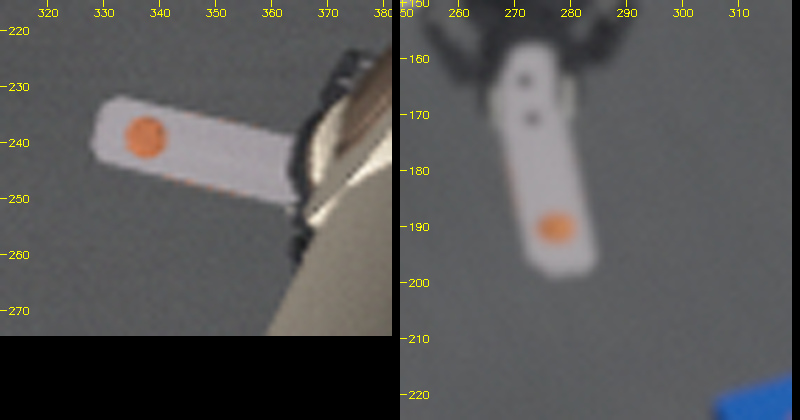

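```bash
cat >> h.py <<'E'
def tri(ut,us,p0=(600,0,100)):
    from scipy.optimize import least_squares
    return least_squares(lambda p:np.r_[(proj("top",p)-ut).ravel(),(proj("scene",p)-us).ravel()],p0)
E
python3 - <<'E'
from h import *
r=tri([338,239],[277.7,190.3]);print(r.x,r.fun)
r=tri([334.5,240],[276.5,207]);print("before",r.x,r.fun)
# far hole heights from scene assuming z
for z in(100,106):print(unproj("scene",[[271.8,164],[273.2,171]],z))
E
```

```text
[ 540.12316666 -144.57751922  106.12588691] [-0.09888222  0.16746003 -0.19907786 -0.03549314]
before [ 542.62817077 -144.39004123   11.81082967] [ 0.11776993 -0.19932147  0.23099856  0.04038314]
[[ 512.50169285 -270.948825    100.        ]
 [ 519.9772826  -237.65627459  100.        ]]
[[ 514.44764731 -265.84351365  106.        ]
 [ 521.88925449 -232.70230463  106.        ]]
```

Run:
```python
from h import *
print("bottle",unproj("top",[[322,176]],80),"hammer head",unproj("top",[[347,189]],20))
a=(pressT(V,[-7,-230,75])[0],R.from_matrix((R.from_euler("xyz",[180,0,81.42],degrees=True)*R.from_euler("y",2,degrees=True)).as_matrix()).as_euler("xyz",degrees=True))
b=(pressT(V,[-7,-230,57])[0],a[1]);c=(pressT(V,[-7,-115,57])[0],a[1])
print(a,units(*a),units(*b,start=a),units(*c,start=b))
```

```text
bottle [[758.22365794 -90.50130541  80.        ]] hammer head [[ 725.81038204 -185.78984308   20.        ]]
(array([600.1644261 , -72.68159697,  75.        ]), array([180.  ,  -2.  ,  81.42])) ([0.456, 0.112, 0.057], [-0.002, 0.044, -0.059]) ([-0.002, -0.0, 0.045], [0.0, 0.0, 0.0]) ([0.287, 0.0, 0.01], [0.0, 0.0, 0.0])
```

```bash
python3 -m crank '{"delta_pos":[[0.05,0.012,0],[0.12,0.03,0.01],[0.2,0.05,0.02],[0.28,0.07,0.04],[0.36,0.09,0.06],[0.42,0.104,0.08],[0.456,0.112,0.1],[0.456,0.112,0.1],[0.456,0.112,0.1]],"turn":[[0,0.01,-0.01],[0,0.02,-0.02],[0,0.03,-0.03],[0,0.04,-0.05],[0,0.044,-0.059],[0,0.044,-0.059],[0,0.044,-0.059],[0,0.044,-0.059],[0,0.044,-0.059]],"grip":[-0.5,-0.5,-0.5,-0.5,-0.5,-0.5,-0.5,-0.5,-0.5]}'
python3 - <<'E'
from h import *
t=manip.grab_frame("top");sc=manip.grab_frame("scene")
mosaic("pics/m5.png",[((0,0),crop(t,240,170,330,260,4.4)),((400,0),crop(sc,230,195,310,295,4.6))],790,460)
E
```

```text
time_s: 6.7
eef_pos: [600.4, -74.2, 58.4]
orientation: [-179.9, -1.9, 81.4]
ft_force: [-0.2, -0.7, -3.7]
width: 36.7
grip_force: 100.8
```

View pics/m5.png

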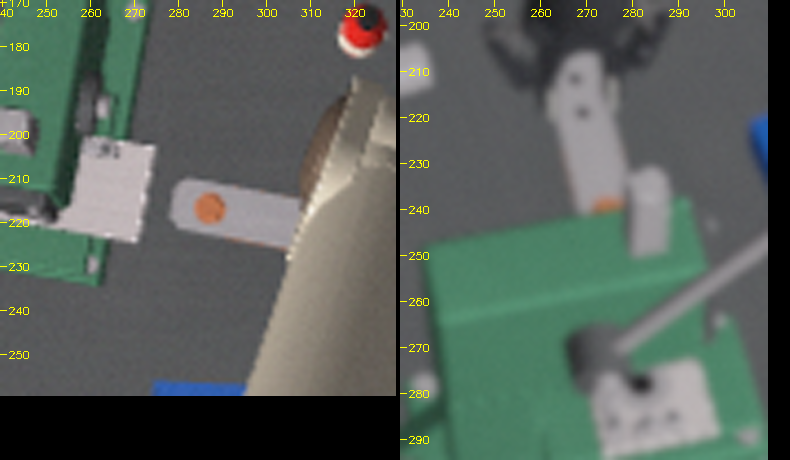

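```bash
cat >> h.py <<'E'
def inv(v,p):
    c,s=np.cos(v[2]),np.sin(v[2]); d=np.atleast_2d(p)-[v[0],v[1],0]
    return np.c_[c*d[:,0]+s*d[:,1],-s*d[:,0]+c*d[:,1],d[:,2]]
E
python3 - <<'E'
from h import *
from scipy.optimize import least_squares
P=np.array([[-100.4,46,321.4],[-80,55,40],[-80,-55,40],[160,-55,40],[36,-80,50],[-42,-80,50]])
U=np.array([[218,228.5],[232.5,229],[262,234],[273.5,169.5],[275,202.7],[270.4,224.5]])
PS=np.array([[-100.4,46,321.4],[-80,55,40],[-42,45,50],[36,45,50]]);US=np.array([[323,236],[309.5,290],[299,287.5],[273.5,293]])
f=lambda v:np.r_[(proj("top",pressT(v,P))-U).ravel(),(proj("scene",pressT(v,PS))-US).ravel()]
r=least_squares(f,V,loss="soft_l1");print(r.x,np.degrees(r.x[2]));print(f(r.x).reshape(-1,2).round(1).tolist())
for v in(V,r.x):
    for z in(70,75): print(inv(v,unproj("top",[[287.3,216.6]],z)))
    print("tcp",inv(v,manip.read_state()["eef_pos"]))
E
```

```text
[ 6.41976660e+02  1.53906341e+02 -1.48240422e-01] -8.493550511859883
[[0.7, 0.3], [-0.8, -0.2], [0.5, 0.2], [1.1, -1.6], [0.3, -0.1], [0.9, -0.0], [0.4, 0.7], [1.3, 0.1], [-0.6, 0.8], [0.6, 0.3]]
[[  -6.59635301 -130.27546435   70.        ]]
[[  -7.12488402 -130.39778213   75.        ]]
tcp [[  -5.99225868 -233.07520102   59.32446658]]
[[  -7.33286566 -130.5546078    70.        ]]
[[  -7.86158071 -130.67612758   75.        ]]
tcp [[  -6.88395622 -233.35513926   59.32446658]]
```

```bash
python3 -m crank '{"delta_pos":[[0.03,0,0.001],[0.07,0,0.003],[0.12,0,0.005],[0.17,0,0.006],[0.22,0,0.008],[0.26,0,0.009],[0.29,0,0.01],[0.305,0,0.011],[0.31,0,0.011],[0.31,0,0.011]],"turn":[[0,0,0],[0,0,0],[0,0,0],[0,0,0],[0,0,0],[0,0,0],[0,0,0],[0,0,0],[0,0,0],[0,0,0]],"grip":[-0.5,-0.5,-0.5,-0.5,-0.5,-0.5,-0.5,-0.5,-0.5,-0.5]}'
python3 - <<'E'
from h import *
print(inv(V,manip.read_state()["eef_pos"]))
t=manip.grab_frame("top");sc=manip.grab_frame("scene")
cv2.imwrite("/tmp/t5.png",t);cv2.imwrite("/tmp/s5.png",sc)
E
```

```text
time_s: 7.8
eef_pos: [619.7, 48.6, 59.1]
orientation: [180.0, -1.9, 81.4]
ft_force: [-0.2, -0.3, -3.6]
width: 36.2
grip_force: 100.8
[[  -5.72736689 -107.19457746   59.12447072]]
```

```bash
for i in 1; do python3 -m crank '{"delta_pos":[[0,0,0.005],[0,0,0.01],[0,0,0.015],[0,0,0.015]],"turn":[[0,0,0],[0,0,0],[0,0,0],[0,0,0]],"grip":[-0.5,-0.5,-0.5,-0.5]}'; done; python3 -m crank '{"delta_pos":[[0,0,0.0025],[0,0,0.005],[0,0,0.005]],"turn":[[0,0,0],[0,0,0],[0,0,0]],"grip":[-0.5,-0.5,-0.5]}'
```

```text
time_s: 8.3
eef_pos: [619.5, 49.2, 52.7]
orientation: [-180.0, -2.0, 81.4]
ft_force: [0.1, -0.2, -5.2]
width: 36.7
grip_force: 100.8
time_s: 8.6
eef_pos: [619.8, 49.5, 51.0]
orientation: [180.0, -2.0, 81.4]
ft_force: [-0.7, -0.3, -4.3]
width: 36.6
grip_force: 100.8
```

```bash
python3 -m crank '{"delta_pos":[[0,0,0.0025],[0,0,0.0025]],"turn":[[0,0,0],[0,0,0]],"grip":[-0.5,-0.5]}';  python3 -m crank '{"delta_pos":[[0,0,0.0025],[0,0,0.0025]],"turn":[[0,0,0],[0,0,0]],"grip":[-0.5,-0.5]}'
```

```text
time_s: 8.8
eef_pos: [620.0, 49.5, 50.2]
orientation: [179.9, -2.0, 81.4]
ft_force: [0.1, 0.0, -4.6]
width: 36.5
grip_force: 100.9
time_s: 9.0
eef_pos: [620.1, 49.5, 49.7]
orientation: [179.9, -2.0, 81.4]
ft_force: [-1.7, -0.9, 0.5]
width: 36.4
grip_force: 101.5
```

```bash
python3 -m crank '{"delta_pos":[[0,0.005,0],[0,0.01,0],[0,0.01,0]],"turn":[[0,0,0],[0,0,0],[0,0,0]],"grip":[-0.5,-0.5,-0.5]}';  python3 -m crank '{"delta_pos":[[0.0025,0,0],[0.005,0,0],[0.0075,0,0],[0.0075,0,0]],"turn":[[0,0,0],[0,0,0],[0,0,0],[0,0,0]],"grip":[-0.5,-0.5,-0.5,-0.5]}'
python3 - <<'E'
from h import *
print(inv(V,manip.read_state()["eef_pos"]))
E
```

```text
time_s: 9.3
eef_pos: [624.1, 49.1, 49.5]
orientation: [179.9, -2.0, 81.4]
ft_force: [-3.1, 0.5, 3.2]
width: 36.5
grip_force: 101.7
time_s: 9.7
eef_pos: [625.2, 51.0, 49.6]
orientation: [179.8, -1.9, 81.4]
ft_force: [-1.8, -3.5, 3.3]
width: 36.6
grip_force: 101.8
[[  -0.7283488  -103.9933678    49.62421194]]
```

```bash
python3 -m crank '{"delta_pos":[[0.0025,0,0],[0.005,0,0],[0.005,0,0]],"turn":[[0,0,0],[0,0,0],[0,0,0]],"grip":[-0.5,-0.5,-0.5]}';  python3 -m crank '{"delta_pos":[[0.0025,0,0],[0.005,0,0],[0.005,0,0]],"turn":[[0,0,0],[0,0,0],[0,0,0]],"grip":[-0.5,-0.5,-0.5]}'
```

```text
time_s: 10.0
eef_pos: [625.5, 53.8, 49.7]
orientation: [179.9, -2.0, 81.4]
ft_force: [-0.1, -5.0, 4.0]
width: 36.8
grip_force: 101.8
time_s: 10.3
eef_pos: [625.5, 55.0, 49.8]
orientation: [179.9, -1.9, 81.4]
ft_force: [-0.3, -6.1, 4.0]
width: 36.6
grip_force: 101.9
```

```bash
python3 -m crank '{"delta_pos":[[0.0025,0,0],[0.005,0,0],[0.005,0,0]],"turn":[[0,0,0],[0,0,0],[0,0,0]],"grip":[-0.5,-0.5,-0.5]}';  python3 -m crank '{"delta_pos":[[0,0.0025,0],[0,0.005,0],[0,0.005,0]],"turn":[[0,0,0],[0,0,0],[0,0,0]],"grip":[-0.5,-0.5,-0.5]}'
```

```text
time_s: 10.6
eef_pos: [625.5, 55.1, 49.7]
orientation: [179.9, -1.8, 81.3]
ft_force: [-1.4, -9.4, 4.4]
width: 36.5
grip_force: 102.0
time_s: 10.9
eef_pos: [625.5, 55.1, 49.7]
orientation: [-179.9, -1.8, 81.4]
ft_force: [-5.2, -8.7, 10.3]
width: 36.8
grip_force: 102.7
```

```bash
python3 -m crank '{"delta_pos":[[0,0.0025,0],[0,0.005,0],[0,0.0075,0],[0,0.01,0],[0,0.01,0]],"turn":[[0,0,0],[0,0,0],[0,0,0],[0,0,0],[0,0,0]],"grip":[-0.5,-0.5,-0.5,-0.5,-0.5]}'
python3 - <<'E'
from h import *
print(inv(V,manip.read_state()["eef_pos"]))
t=manip.grab_frame("top");sc=manip.grab_frame("scene")
mosaic("pics/m6.png",[((0,0),crop(t,225,190,305,245,5)),((405,0),crop(sc,230,195,310,295,4.8)),((0,280),crop(t,238,200,290,230,7.5))],790,510)
E
```

```text
time_s: 11.4
eef_pos: [626.3, 55.1, 49.4]
orientation: [-179.5, -1.8, 81.4]
ft_force: [-15.0, -7.7, 18.5]
width: 36.5
grip_force: 103.5
[[ -0.25027145 -99.79132447  49.4482564 ]]
```

View pics/m6.png

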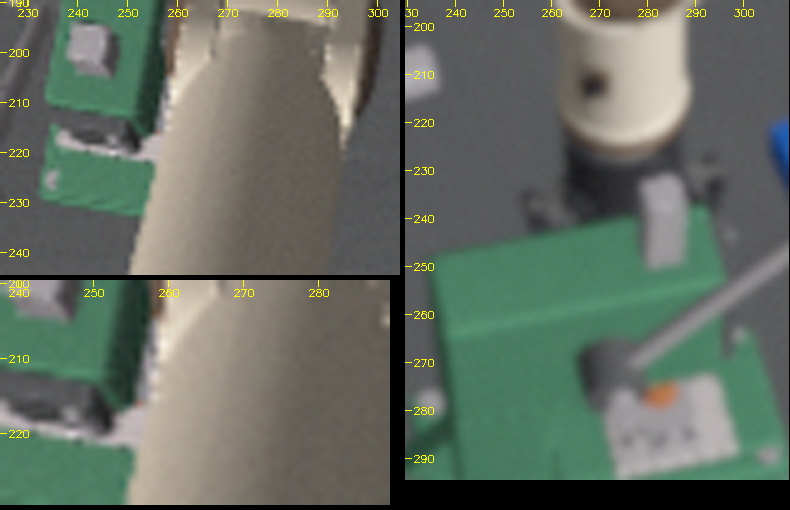

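Run:
```python
from h import *
s=manip.read_state();print(s["wrist_torque"],s["ft_force"],s["orientation"])
```

```text
[-1.72235588  2.97134099  0.54322945] [-13.92980826  -8.29983129  17.76528612] [-179.51379315   -1.82252163   81.42760499]
```

```bash
python3 -m crank '{"delta_pos":[[0,0,0],[0,0,0],[0,0,0]],"turn":[[0,0,0.01],[0,0,0.02],[0,0,0.02]],"grip":[-0.5,-0.5,-0.5]}';  cat > q.py <<'E'
from rig import manip
s=manip.read_state();print("tz",s["wrist_torque"].round(2))
E
python3 q.py;  python3 -m crank '{"delta_pos":[[0,0,0],[0,0,0],[0,0,0]],"turn":[[0,0,0.01],[0,0,0.02],[0,0,0.02]],"grip":[-0.5,-0.5,-0.5]}'; python3 q.py
```

```text
time_s: 11.8
eef_pos: [626.1, 55.1, 49.4]
orientation: [-179.5, -1.8, 80.6]
ft_force: [-15.0, -8.4, 17.5]
width: 36.6
grip_force: 103.4
tz [-1.69  2.95  0.98]
time_s: 12.1
eef_pos: [626.0, 55.2, 49.4]
orientation: [-179.5, -1.7, 79.9]
ft_force: [-14.5, -8.9, 18.7]
width: 36.5
grip_force: 103.7
tz [-1.79  2.93  1.86]
```

```bash
python3 -m crank '{"delta_pos":[[0,0,0],[0,0,0],[0,0,-0.0025],[0,-0.002,-0.005],[0,-0.002,-0.005]],"turn":[[0,0,-0.007],[0,0,-0.014],[0,0,-0.014],[0,0,-0.014],[0,0,-0.014]],"grip":[-0.5,-0.5,-0.5,-0.5,-0.5]}'; python3 q.py
```

```text
time_s: 12.6
eef_pos: [625.5, 55.2, 49.6]
orientation: [-179.5, -1.7, 80.4]
ft_force: [-8.2, -8.8, 3.0]
width: 36.5
grip_force: 101.8
tz [-1.77  1.69  0.89]
```

```bash
python3 -m crank '{"delta_pos":[[0,-0.002,0],[0,-0.003,0],[0,-0.003,0],[0,-0.003,0],[0,-0.003,0]],"turn":[[0,0,0],[0,0,0],[0,0,0],[0,0,0],[0,0,0]],"grip":[-0.5,-0.5,0.2,0.2,0.2]}'; python3 -m crank '{"delta_pos":[[-0.005,0,-0.03],[-0.02,0,-0.12],[-0.1,0,-0.25],[-0.22,0,-0.37],[-0.34,0,-0.5],[-0.46,0,-0.62],[-0.5,0,-0.7],[-0.5,0,-0.75],[-0.5,0,-0.75]],"turn":[[0,0,0],[0,0,0],[0,0,0],[0,0,0],[0,0,0],[0,0,0],[0,0,0],[0,0,0],[0,0,0]],"grip":[0.2,0.2,0.2,0.2,0.2,0.2,0.2,0.2,0.2]}'
python3 - <<'E'
from h import *
t=manip.grab_frame("top");sc=manip.grab_frame("scene")
cv2.imwrite("/tmp/t7.png",t);cv2.imwrite("/tmp/s7.png",sc)
mosaic("pics/m7.png",[((0,0),crop(t,225,190,305,245,5)),((405,0),crop(sc,230,195,310,295,4.8)),((0,280),crop(t,238,200,290,230,7.5))],790,510)
E
```

```text
time_s: 13.1
eef_pos: [629.2, 59.3, 51.3]
orientation: [-180.0, -2.1, 80.3]
ft_force: [0.7, -0.0, 0.4]
width: 51.5
grip_force: 0.0
time_s: 14.0
eef_pos: [594.1, -154.9, 351.1]
orientation: [179.5, -1.9, 80.0]
ft_force: [-0.1, -0.6, 0.4]
width: 51.3
grip_force: 0.0
```

View pics/m7.png

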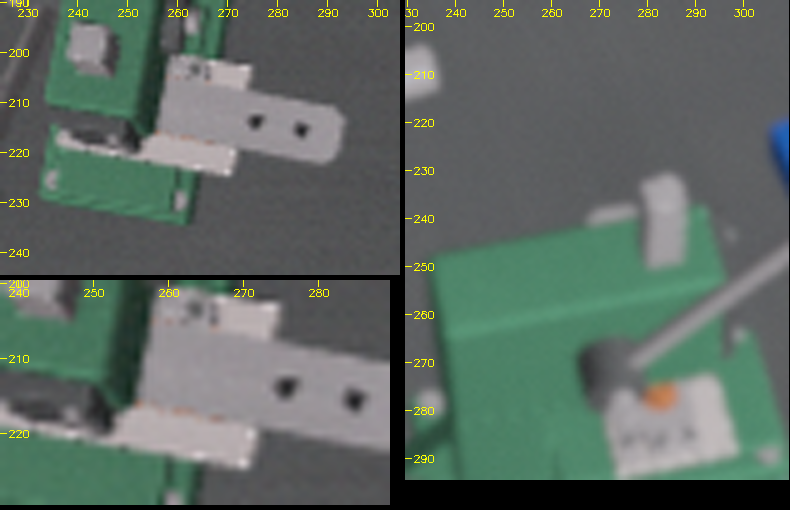

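Run:
```python
from h import *
V2=np.array([642,153.9,-0.1482])
t=cv2.imread("/tmp/t7.png")
# predicted seated plate outline at z=58 in top, and dx per column search of edges
for v in(V,V2):
    print("holes press",inv(v,unproj("top",[[275.9,213.6],[284.9,215.4]],58)).round(1).tolist())
    print("stud pred scene",proj("scene",pressT(v,[0,0,67])),"end pred top",proj("top",pressT(v,[[0,-150,58],[-20,-100,58],[20,-100,58]])).round(1).tolist())
print(inv(V2,unproj("scene",[[283,276.6]],67)))
L=cv2.cvtColor(t,cv2.COLOR_BGR2GRAY).astype(float)
for x in (274,278,280,288): print(x,L[203:226,x].astype(int).tolist())
for y in (214,216,218): print(y,L[y,286:297].astype(int).tolist())
```

```text
holes press [[-1.9, -89.2, 58.0], [-2.6, -121.0, 58.0]]
stud pred scene [[282.24248846 275.80935563]] end pred top [[293.2, 216.1], [278.1, 219.3], [280.1, 208.0]]
holes press [[-2.6, -89.4, 58.0], [-3.4, -121.3, 58.0]]
stud pred scene [[282.08884726 275.92284542]] end pred top [[293.2, 215.9], [278.0, 219.0], [280.0, 207.8]]
[[-2.22935003  2.99231458 67.        ]]
274 [184, 172, 162, 137, 126, 139, 148, 146, 149, 149, 132, 117, 146, 149, 148, 148, 140, 93, 83, 83, 84, 85, 85]
278 [82, 80, 82, 82, 83, 91, 144, 152, 148, 149, 140, 141, 153, 151, 150, 148, 147, 132, 90, 84, 85, 86, 83]
280 [81, 83, 83, 83, 83, 85, 130, 149, 150, 147, 150, 146, 150, 151, 150, 149, 147, 148, 100, 85, 82, 83, 84]
288 [82, 82, 83, 82, 81, 84, 82, 97, 148, 152, 151, 154, 150, 153, 152, 153, 153, 150, 152, 125, 87, 83, 80]
214 [145, 155, 154, 152, 156, 153, 154, 137, 98, 82, 80]
216 [112, 146, 153, 153, 151, 152, 153, 115, 88, 82, 84]
218 [150, 153, 153, 152, 154, 155, 142, 101, 80, 80, 80]
```

Run:
```python
from h import *
t=cv2.imread("/tmp/t7.png");L=cv2.cvtColor(t,cv2.COLOR_BGR2GRAY).astype(float)
G=L if 0 else t[:,:,2].astype(float)  # red channel: green/dark low
def edge(x,y0,y1,up):  # subpixel crossing at mid of min/max
    c=G[y0:y1,x];m=(c.max()+c.min())/2
    for i in range(len(c)-1):
        if (c[i]-m)*(c[i+1]-m)<=0 and ((c[i+1]>c[i])==up): return y0+i+(m-c[i])/(c[i+1]-c[i])
def line(cols,y0,y1,up,z,name):
    e=np.array([edge(x,y0(x),y1(x),up) for x in cols]);p=inv(V,unproj("top",np.c_[cols,e],z))
    k=np.polyfit(p[:,1],p[:,0],1);print(name,e.round(2).tolist(),"press x at y=-60:",np.polyval(k,-60).round(2),"yaw rel",np.degrees(-np.arctan(k[0])).round(2))
line(list(range(256,268)),lambda x:int(219+(x-256)*.2),lambda x:int(228),False,50,"deck front")
line(list(range(261,274)),lambda x:198,lambda x:204,True,50,"deck back")
line(list(range(276,291)),lambda x:215,lambda x:227,False,58,"plate front")
line(list(range(276,290)),lambda x:203,lambda x:213,True,58,"plate back")
```

```text
deck front [222.34, 222.43, 222.59, 222.7, 222.83, 223.22, 223.48, 223.65, 223.71, 223.67, 223.93, 224.1] press x at y=-60: -42.81 yaw rel 0.37
deck back [200.44, 200.59, 200.5, 200.65, 201.05, 201.46, 201.5, 201.59, 201.63, 202.08, 202.34, 202.48, 202.5] press x at y=-60: 35.68 yaw rel -0.94
plate front [219.73, 220.07, 220.35, 220.55, 220.71, 220.76, 221.09, 221.31, 221.57, 222.31, 221.73, 221.94, 222.24, 222.3, 221.84] press x at y=-60: -23.62 yaw rel -0.2
plate back [207.96, 208.31, 208.49, 208.64, 208.69, 208.95, 209.29, 209.36, 209.46, 209.64, 210.03, 210.3, 210.38, 210.51] press x at y=-60: 17.92 yaw rel -1.09
```

Run:
```python
from h import *
s=manip.read_state()
a=(pressT(V,[-60,-150,280])[0],[180,0,125]);b=(pressT(V,[-50,-98,75])[0],[180,0,167.5]);
print(a,units(*a),units(*b,start=a),b)
```

```text
(array([559.69285535,  14.33019512, 280.        ]), [180, 0, 125]) ([0.392, -0.16, 0.186], [0.027, -0.037, -0.999]) ([0.077, 0.108, 0.512], [-0.0, 0.0, -0.944]) (array([577.33886804,  64.25632291,  75.        ]), [180, 0, 167.5])
```

```bash
python3 -m crank '{"delta_pos":[[0.392,-0.16,0.186],[0.392,-0.16,0.186],[0.392,-0.16,0.186],[0.392,-0.16,0.186],[0.392,-0.16,0.186],[0.392,-0.16,0.186],[0.392,-0.16,0.186]],"turn":[[0.027,-0.037,-0.999],[0.027,-0.037,-0.999],[0.027,-0.037,-0.999],[0.027,-0.037,-0.999],[0.027,-0.037,-0.999],[0.027,-0.037,-0.999],[0.027,-0.037,-0.999]],"grip":[1,1,1,1,1,1,1]}' && python3 -m crank '{"delta_pos":[[0,0,0.1],[0,0,0.2],[0.01,0.01,0.3],[0.02,0.03,0.4],[0.05,0.07,0.45],[0.077,0.108,0.48],[0.077,0.108,0.512],[0.077,0.108,0.512]],"turn":[[0,0,-0.944],[0,0,-0.944],[0,0,-0.944],[0,0,-0.944],[0,0,-0.944],[0,0,-0.944],[0,0,-0.944],[0,0,-0.944]],"grip":[1,1,1,1,1,1,1,1]}'
python3 - <<'E'
from h import *
print(inv(V,manip.read_state()["eef_pos"]),manip.read_state()["qpos"].round(0))
E
```

```text
time_s: 14.8
eef_pos: [556.4, 19.7, 274.5]
orientation: [-179.6, -0.4, 125.4]
ft_force: [-0.4, 0.6, 0.5]
width: 85.3
grip_force: 0.0
time_s: 15.6
eef_pos: [572.3, 68.6, 69.3]
orientation: [-179.9, -0.6, 167.6]
ft_force: [0.7, -0.0, -0.4]
width: 85.1
grip_force: 0.0
[[-55.60739159 -94.42205791  69.32215524]] [-13.  32.   5. 107.  -4.  43.  72.]
```

```bash
python3 -m crank '{"delta_pos":[[0,-0.009,0.03],[0,-0.009,0.055],[0,-0.009,0.068],[0,-0.009,0.068]],"turn":[[0,0,0],[0,0,0],[0,0,0],[0,0,0]],"grip":[1,1,1,1]}'; python3 -m crank '{"delta_pos":[[-0.01,0,0],[-0.02,0,0],[-0.03,0,0],[-0.035,0,0],[-0.035,0,0]],"turn":[[0,0,0],[0,0,0],[0,0,0],[0,0,0],[0,0,0]],"grip":[1,1,1,1,1]}';python3 - <<'E'
from h import *
print(inv(V,manip.read_state()["eef_pos"]))
E
```

```text
time_s: 16.0
eef_pos: [571.6, 64.2, 42.7]
orientation: [-180.0, -0.5, 167.6]
ft_force: [-0.4, 0.8, 0.3]
width: 85.5
grip_force: 0.0
time_s: 16.5
eef_pos: [578.0, 62.6, 41.0]
orientation: [-179.8, -1.3, 168.0]
ft_force: [-16.3, 0.8, 1.0]
width: 85.1
grip_force: 0.0
[[-49.12686893 -99.55834279  41.01360881]]
```

Run:
```python
from h import *
s=manip.read_state();f=s["ft_force"];t=s["wrist_torque"];print(f,t,"L",t[1]/-f[0],"lat y",-t[2]/f[0], s["eef_pos"])
```

```text
[-16.26978463   0.78201153   0.97598127] [0.16449041 2.24754671 1.10145123] L 0.1381423759996701 lat y 0.06769918933368081 [577.96973677  62.58515722  41.01360881]
```

```bash
python3 -m crank '{"delta_pos":[[0.03,0,0],[0.08,-0.03,-0.03],[0.13,-0.06,-0.12],[0.15,-0.1,-0.2],[0.15,-0.1,-0.25],[0.15,-0.1,-0.25]],"turn":[[0,0,0],[0,0,0],[0,0,0],[0,0,0],[0,0,0],[0,0,0]],"grip":[1,1,-1,-1,-1,-1]}'
python3 - <<'E'
from h import *
r=(R.from_euler("xyz",[180,0,171.4],degrees=True)*R.from_euler("x",-40,degrees=True)).as_euler("xyz",degrees=True)
a=(pressT(V,[-90,-70,120])[0],r);b=(pressT(V,[-50,-32,63])[0],r);c=(pressT(V,[-30,-32,63])[0],r)
print(inv(V,manip.read_state()["eef_pos"]),a,units(*a),units(*b,start=a),units(*c,start=b))
E
```

```text
time_s: 17.1
eef_pos: [522.9, 35.0, 148.0]
orientation: [179.8, 0.0, 167.6]
ft_force: [0.4, 0.5, -0.6]
width: 27.9
grip_force: 0.0
[[ -99.44298132 -135.05063853  147.97570652]] (array([541.96387796,  97.91059569, 120.        ]), array([140. ,   0. , 171.4])) ([-0.013, 0.164, 0.07], [-0.885, 0.03, -0.081]) ([-0.1, -0.019, 0.17], [0.0, 0.0, 0.0]) ([-0.05, 0.0, 0.0], [0.0, 0.0, 0.0])
```

```bash
python3 -m crank '{"delta_pos":[[0,0,0],[0,0.02,0.01],[0,0.06,0.02],[-0.005,0.1,0.04],[-0.013,0.15,0.06],[-0.013,0.164,0.07],[-0.013,0.164,0.07]],"turn":[[-0.15,0.005,-0.015],[-0.3,0.01,-0.03],[-0.45,0.015,-0.045],[-0.6,0.02,-0.06],[-0.75,0.025,-0.07],[-0.885,0.03,-0.081],[-0.885,0.03,-0.081]],"grip":[-1,-1,-1,-1,-1,-1,-1]}'
python3 - <<'E'
from h import *
s=manip.read_state()
print(inv(V,s["eef_pos"]),s["qpos"].round(0))
r=(R.from_euler("xyz",[180,0,171.4],degrees=True)*R.from_euler("x",-40,degrees=True)).as_euler("xyz",degrees=True)
b=(pressT(V,[-50,-32,63])[0],r);print(units(*b))
E
```

```text
time_s: 17.8
eef_pos: [537.7, 95.2, 112.5]
orientation: [140.1, -0.8, 171.1]
ft_force: [0.2, -0.6, -0.9]
width: -0.3
grip_force: 0.0
[[-93.8459987  -73.34721988 112.52401027]] [ 22.  32. -12. 115. -48.  48. 129.]
([-0.111, 0.001, 0.16], [-0.002, -0.01, -0.016])
```

```bash
python3 -m crank '{"delta_pos":[[-0.02,0,0.03],[-0.05,0,0.07],[-0.08,0,0.11],[-0.1,0,0.14],[-0.111,0,0.16],[-0.111,0,0.16]],"turn":[[0,0,0],[0,0,0],[0,0,0],[0,0,0],[0,0,0],[0,0,0]],"grip":[-1,-1,-1,-1,-1,-1]}'; python3 -m crank '{"delta_pos":[[-0.01,0,0],[-0.02,0,0],[-0.03,0,0],[-0.03,0,0]],"turn":[[0,0,0],[0,0,0],[0,0,0],[0,0,0]],"grip":[-1,-1,-1,-1]}'
python3 - <<'E'
from h import *
s=manip.read_state()
print(inv(V,s["eef_pos"]),s["qpos"].round(0))
E
```

```text
time_s: 18.4
eef_pos: [587.9, 134.5, 65.9]
orientation: [140.1, -0.5, 171.7]
ft_force: [-0.9, -0.0, 0.1]
width: -0.0
grip_force: 0.0
time_s: 18.8
eef_pos: [601.0, 129.9, 66.6]
orientation: [140.1, -0.4, 171.5]
ft_force: [-0.3, -0.5, 0.0]
width: 0.1
grip_force: 0.0
[[-36.43792199 -29.57823066  66.58440991]] [ 17.  40. -13. 107. -49.  44. 128.]
```

```bash
python3 -m crank '{"delta_pos":[[0,-0.0065,0.0075],[-0.005,-0.0065,0.0075],[-0.01,-0.0065,0.0075],[-0.015,-0.0065,0.0075],[-0.015,-0.0065,0.0075]],"turn":[[0,0,0],[0,0,0],[0,0,0],[0,0,0],[0,0,0]],"grip":[-1,-1,-1,-1,-1]}';python3 -m crank '{"delta_pos":[[-0.0025,0,0],[-0.005,0,0],[-0.005,0,0]],"turn":[[0,0,0],[0,0,0],[0,0,0]],"grip":[-1,-1,-1]}'
python3 - <<'E'
from h import *
s=manip.read_state()
print(inv(V,s["eef_pos"]))
E
```

```text
time_s: 19.3
eef_pos: [606.2, 129.7, 62.2]
orientation: [140.1, -0.5, 171.5]
ft_force: [-0.4, 0.5, 0.1]
width: 0.1
grip_force: 0.0
time_s: 19.6
eef_pos: [607.9, 129.4, 62.2]
orientation: [140.1, -0.5, 171.5]
ft_force: [-0.8, -0.3, -0.1]
width: 0.0
grip_force: 0.0
[[-29.47559437 -28.99353577  62.1630798 ]]
```

```bash
python3 -m crank '{"delta_pos":[[0.015,0,0],[0.025,0,0],[0.025,-0.008,0.0095],[0.025,-0.008,0.0095]],"turn":[[0,0,0],[0,0,0],[0,0,0],[0,0,0]],"grip":[-1,-1,-1,-1]}';python3 -m crank '{"delta_pos":[[-0.0075,0,0],[-0.015,0,0],[-0.02,0,0],[-0.025,0,0],[-0.025,0,0]],"turn":[[0,0,0],[0,0,0],[0,0,0],[0,0,0],[0,0,0]],"grip":[-1,-1,-1,-1,-1]}'
python3 - <<'E'
from h import *
s=manip.read_state()
print(inv(V,s["eef_pos"]))
E
```

```text
time_s: 20.0
eef_pos: [597.2, 130.8, 56.6]
orientation: [140.1, -0.6, 171.5]
ft_force: [0.0, 0.4, -0.1]
width: 0.0
grip_force: 0.0
time_s: 20.5
eef_pos: [607.0, 129.6, 57.0]
orientation: [140.1, -0.6, 171.6]
ft_force: [-4.1, -1.7, 1.7]
width: 0.2
grip_force: 1.6
[[-30.4475391  -28.92862776  57.00006218]]
```

```bash
python3 -m crank '{"delta_pos":[[-0.0025,0,0],[-0.005,0,0],[-0.005,0,0]],"turn":[[0,0,0],[0,0,0],[0,0,0]],"grip":[-1,-1,-1]}'; python3 -m crank '{"delta_pos":[[-0.0025,0,0],[-0.005,0,0],[-0.005,0,0]],"turn":[[0,0,0],[0,0,0],[0,0,0]],"grip":[-1,-1,-1]}'; python3 -m crank '{"delta_pos":[[-0.0025,0,0],[-0.005,0,0],[-0.005,0,0]],"turn":[[0,0,0],[0,0,0],[0,0,0]],"grip":[-1,-1,-1]}';  python3 - <<'E'
from h import *
s=manip.read_state()
print(inv(V,s["eef_pos"]))
E
```

```text
time_s: 20.8
eef_pos: [608.2, 129.4, 56.9]
orientation: [140.1, -0.6, 171.6]
ft_force: [-5.6, -1.7, 3.4]
width: 0.3
grip_force: 2.9
time_s: 21.1
eef_pos: [608.4, 129.5, 56.6]
orientation: [140.1, -0.8, 171.7]
ft_force: [-10.0, -3.2, 5.7]
width: 0.3
grip_force: 4.8
time_s: 21.4
eef_pos: [608.6, 129.5, 56.2]
orientation: [140.0, -0.9, 171.8]
ft_force: [-14.1, -3.9, 7.7]
width: -0.3
grip_force: 6.8
[[-28.8452656  -28.82425309  56.22801652]]
```

```bash
python3 -m crank '{"delta_pos":[[0.05,0,0],[0.1,0,-0.03],[0.15,0,-0.12],[0.18,0,-0.22],[0.18,0,-0.3],[0.18,0,-0.3]],"turn":[[0,0,0],[0,0,0],[0,0,0],[0,0,0],[0,0,0],[0,0,0]],"grip":[-1,-1,-1,-1,-1,-1]}'
python3 - <<'E'
from h import *
s=manip.read_state();print(inv(V,s["eef_pos"]))
r=[180,0,171.4]
a=(pressT(V,[-110,-20,400])[0],r);b=(pressT(V,[-102,46,375])[0],r);c=(pressT(V,[-102,46,301])[0],r)
print(a[0],b[0],c[0],units(*a),units(*b,start=a),units(*c,start=b))
t=manip.grab_frame("top");sc=manip.grab_frame("scene");cv2.imwrite("/tmp/t8.png",t);cv2.imwrite("/tmp/s8.png",sc)
E
```

```text
time_s: 22.0
eef_pos: [535.3, 58.4, 152.8]
orientation: [140.3, -0.0, 171.1]
ft_force: [1.1, -0.0, 0.4]
width: 0.1
grip_force: 0.0
[[ -90.73429717 -110.08682786  152.83676824]]
[529.64725658 150.33483472 400.        ] [547.40432554 214.40266208 375.        ] [547.40432554 214.40266208 301.        ] ([0.05, 0.568, -0.332], [0.882, 0.001, -0.006]) ([-0.02, 0.165, 0.063], [0.0, 0.0, 0.0]) ([0.0, -0.0, 0.185], [0.0, 0.0, 0.0])
```

```bash
python3 -m crank '{"delta_pos":[[0.06,0.07,-0.08],[0.06,0.15,-0.17],[0.06,0.25,-0.27],[0.06,0.35,-0.35],[0.05,0.45,-0.36],[0.05,0.53,-0.34],[0.05,0.568,-0.332],[0.05,0.568,-0.332]],"turn":[[0.1,0,0],[0.25,0,0],[0.4,0,0],[0.55,0,0],[0.7,0,0],[0.85,0,0],[0.882,0,0],[0.882,0,0]],"grip":[-1,-1,0.4,0.4,0.4,0.4,0.4,0.4]}'
python3 - <<'E'
from h import *
s=manip.read_state();print(inv(V,s["eef_pos"]))
b=(pressT(V,[-102,46,375])[0],[180,0,171.4]);print(units(*b))
for n in("top","scene"):
    im=cv2.imread("/tmp/%s8.png"%n[0]);u=proj(n,pressT(V,[-100.4,46,321.4]))[0].astype(int)
    g=im[u[1]-14:u[1]+15,u[0]-14:u[0]+15].max(2)<50; y,x=np.nonzero(g);print(n,x.mean()+u[0]-14,y.mean()+u[1]-14,g.sum())
E
```

```text
time_s: 22.9
eef_pos: [526.7, 161.4, 397.4]
orientation: [179.6, -0.5, 172.2]
ft_force: [0.4, -0.3, -1.0]
width: 59.9
grip_force: 0.0
[[-114.53865091   -9.52081545  397.40296385]]
([-0.034, 0.138, 0.057], [0.008, -0.012, 0.018])
top 218.6813186813187 228.7032967032967 91
scene 322.04651162790697 236.2325581395349 43
```

```bash
python3 - <<'E'
from h import *
r=tri([218.4,228.6],[322.6,236.1],(550,214,321));print(r.x,r.fun,inv(V,r.x))
E
python3 -m crank '{"delta_pos":[[-0.01,0.05,0.01],[-0.02,0.1,0.03],[-0.034,0.138,0.05],[-0.034,0.138,0.057]],"turn":[[0,0,0],[0,0,0],[0.008,-0.012,0.018],[0.008,-0.012,0.018]],"grip":[0.4,0.4,0.4,0.4]}'
```

```text
[550.77113804 213.83646769 324.40246687] [ 0.21871547 -0.3649959   0.41192649  0.04040916] [[-98.58639643  45.94244014 324.40246687]]
time_s: 23.3
eef_pos: [547.8, 208.5, 371.6]
orientation: [-179.8, -0.2, 170.9]
ft_force: [0.2, -0.8, -0.1]
width: 60.2
grip_force: 0.0
```

```bash
python3 -m crank '{"delta_pos":[[-0.001,0.014,0.04],[-0.001,0.014,0.09],[-0.001,0.014,0.13],[-0.001,0.014,0.16],[-0.001,0.014,0.176],[-0.001,0.014,0.176],[-0.001,0.014,0.176],[-0.001,0.014,0.176],[-0.001,0.014,0.176],[-0.001,0.014,0.176]],"turn":[[0,0,0],[0,0,0],[0,0,0],[0,0,0],[0,0,0],[0,0,0],[0,0,0],[0,0,0],[0,0,0],[0,0,0]],"grip":[0.4,0.4,0.4,0.4,0.4,0.4,-0.6,-0.6,-0.6,-0.6]}' 60
```

```text
time_s: 24.3
eef_pos: [551.0, 214.6, 306.2]
orientation: [179.9, 0.2, 170.8]
ft_force: [1.2, 5.6, 0.5]
width: 31.2
grip_force: 59.3
```

```bash
cat >> h.py <<'E'
def arc(a0,al):
    b=lambda a:np.array([-200*np.cos(.7854-a),200*np.sin(.7854-a)])
    return [(a,[round(-(b(a)-b(a0))[0]/400,4),0,round(-(b(a)-b(a0))[1]/400,4)]) for a in al]
E
python3 - <<'E'
from h import *
s=manip.read_state();print(inv(V,s["eef_pos"]),s["ft_force"])
for r in arc(0,np.arange(.05,.71,.06).round(2)):print(r)
E
```

```text
[[-98.4462627   46.68769377 306.20345165]] [1.15777351 5.63458069 0.4757826 ]
(np.float64(0.05), [np.float64(0.0172), 0, np.float64(0.0181)])
(np.float64(0.11), [np.float64(0.0367), 0, np.float64(0.0409)])
(np.float64(0.17), [np.float64(0.0547), 0, np.float64(0.0649)])
(np.float64(0.23), [np.float64(0.0713), 0, np.float64(0.0899)])
(np.float64(0.29), [np.float64(0.0863), 0, np.float64(0.1159)])
(np.float64(0.35), [np.float64(0.0998), 0, np.float64(0.1427)])
(np.float64(0.41), [np.float64(0.1116), 0, np.float64(0.1702)])
(np.float64(0.47), [np.float64(0.1218), 0, np.float64(0.1985)])
(np.float64(0.53), [np.float64(0.1302), 0, np.float64(0.2272)])
(np.float64(0.59), [np.float64(0.1369), 0, np.float64(0.2565)])
(np.float64(0.65), [np.float64(0.1419), 0, np.float64(0.2861)])
```

```bash
python3 -m crank '{"delta_pos":[[0.017,0.002,0.018],[0.037,0.003,0.041],[0.055,0.003,0.065],[0.071,0.003,0.09],[0.086,0.003,0.116],[0.1,0.003,0.143],[0.112,0.003,0.17],[0.122,0.003,0.1985],[0.13,0.003,0.227],[0.137,0.003,0.2565],[0.142,0.003,0.286],[0.142,0.003,0.286]],"turn":[[0,0,0],[0,0,0],[0,0,0],[0,0,0],[0,0,0],[0,0,0],[0,0,0],[0,0,0],[0,0,0],[0,0,0],[0,0,0],[0,0,0]],"grip":[-0.6,-0.6,-0.6,-0.6,-0.6,-0.6,-0.6,-0.6,-0.6,-0.6,-0.6,-0.6]}'
python3 - <<'E'
from h import *
s=manip.read_state();print(inv(V,s["eef_pos"]),s["ft_force"])
t=manip.grab_frame("top");sc=manip.grab_frame("scene");cv2.imwrite("/tmp/t9.png",t);cv2.imwrite("/tmp/s9.png",sc)
for r in arc(.65,np.arange(.69,1.12,.04).round(2)):print(r)
E
```

```text
time_s: 25.5
eef_pos: [494.3, 223.0, 190.5]
orientation: [-179.9, 0.1, 170.8]
ft_force: [-3.1, 2.7, 6.2]
width: 31.1
grip_force: 63.7
[[-155.78123014   46.55404285  190.47743551]] [-3.10097116  2.71607805  6.15649469]
(np.float64(0.69), [np.float64(0.0023), 0, np.float64(0.0199)])
(np.float64(0.73), [np.float64(0.0038), 0, np.float64(0.0398)])
(np.float64(0.77), [np.float64(0.0045), 0, np.float64(0.0598)])
(np.float64(0.81), [np.float64(0.0044), 0, np.float64(0.0798)])
(np.float64(0.85), [np.float64(0.0035), 0, np.float64(0.0998)])
(np.float64(0.89), [np.float64(0.0018), 0, np.float64(0.1197)])
(np.float64(0.93), [np.float64(-0.0006), 0, np.float64(0.1395)])
(np.float64(0.97), [np.float64(-0.0039), 0, np.float64(0.1593)])
(np.float64(1.01), [np.float64(-0.008), 0, np.float64(0.1789)])
(np.float64(1.05), [np.float64(-0.0128), 0, np.float64(0.1983)])
(np.float64(1.09), [np.float64(-0.0184), 0, np.float64(0.2174)])
```

```bash
python3 -m crank '{"delta_pos":[[0.0023,0,0.02],[0.0038,0,0.04],[0.0045,0,0.06],[0.0045,0,0.06]],"turn":[[0,0,0],[0,0,0],[0,0,0],[0,0,0]],"grip":[-0.6,-0.6,-0.6,-0.6]}' | egrep 'pos|ft'; python3 -m crank '{"delta_pos":[[0,0,0.02],[-0.001,0,0.04],[-0.0027,0,0.06],[-0.005,0,0.08],[-0.005,0,0.08]],"turn":[[0,0,0],[0,0,0],[0,0,0],[0,0,0],[0,0,0]],"grip":[-0.6,-0.6,-0.6,-0.6,-0.6]}' | egrep 'pos|ft'
```

```text
eef_pos: [493.0, 223.1, 167.0]
ft_force: [-3.0, 2.8, 5.5]
eef_pos: [496.4, 222.6, 135.4]
ft_force: [0.5, 2.6, 6.6]
```

Run:
```python
from h import *
z=manip.read_state()["eef_pos"][2]
for off in (306.2-321.4,): 
    print("a",.7854-np.arcsin((z-off-180)/200))
t=cv2.imread("/tmp/t9.png");G=t[:,:,2]
print(G[200:228,280].tolist())
for r in arc(.93,np.arange(.96,1.14,.03).round(2)):print(r)
```

```text
a 0.9331614929160377
[80, 85, 82, 86, 84, 83, 86, 87, 125, 157, 158, 159, 159, 156, 158, 160, 161, 157, 158, 156, 105, 88, 88, 86, 87, 84, 86, 90]
(np.float64(0.96), [np.float64(-0.0024), 0, np.float64(0.0148)])
(np.float64(0.99), [np.float64(-0.0052), 0, np.float64(0.0295)])
(np.float64(1.02), [np.float64(-0.0085), 0, np.float64(0.0442)])
(np.float64(1.05), [np.float64(-0.0122), 0, np.float64(0.0587)])
(np.float64(1.08), [np.float64(-0.0163), 0, np.float64(0.0731)])
(np.float64(1.11), [np.float64(-0.0209), 0, np.float64(0.0874)])
```

```bash
python3 -m crank '{"delta_pos":[[-0.0024,0,0.015],[-0.0052,0,0.0295],[-0.0085,0,0.044],[-0.0085,0,0.044]],"turn":[[0,0,0],[0,0,0],[0,0,0],[0,0,0]],"grip":[-0.6,-0.6,-0.6,-0.6]}' | egrep 'pos|ft';  python3 - <<'E'
from h import *
s=manip.read_state();z=s["eef_pos"][2];p=inv(V,s["eef_pos"])[0]
print("a",.7854-np.arcsin((z+15.2-180)/200),p, "a from x", .7854+np.arccos((41-(p[0]-(-98.4+100.4-0)+0))/200) if 0 else "")
E
```

```text
eef_pos: [500.4, 222.0, 118.2]
ft_force: [0.9, 1.8, 8.2]
a 1.0205801083419876 [-149.61904704   46.53798342  118.19637206] a from x
```

```bash
python3 -m crank '{"delta_pos":[[-0.004,0,0.0135],[-0.008,0,0.027],[-0.012,0,0.04],[-0.015,0,0.05],[-0.015,0,0.05],[-0.015,0,0.05]],"turn":[[0,0,0],[0,0,0],[0,0,0],[0,0,0],[0,0,0],[0,0,0]],"grip":[-0.6,-0.6,-0.6,-0.6,-0.6,-0.6]}';  python3 - <<'E'
from h import *
s=manip.read_state();z=s["eef_pos"][2];p=inv(V,s["eef_pos"])[0]
print("a",.7854-np.arcsin((z+15.2-180)/200),p)
t=manip.grab_frame("top");sc=manip.grab_frame("scene");cv2.imwrite("/tmp/t10.png",t);cv2.imwrite("/tmp/s10.png",sc)
mosaic("pics/m8.png",[((0,0),crop(t,215,185,300,245,4.6)),((400,0),crop(sc,250,230,320,300,5.6)),((0,280),crop(cv2.imread("/tmp/t9.png"),215,185,300,245,4.6))],795,560)
E
```

```text
time_s: 27.5
eef_pos: [506.5, 221.1, 98.9]
orientation: [-180.0, 0.3, 170.7]
ft_force: [1.3, 2.1, 9.0]
width: 31.1
grip_force: 68.0
a 1.1210496524315823 [-143.49308077   46.55323355   98.92347222]
```

View pics/m8.png

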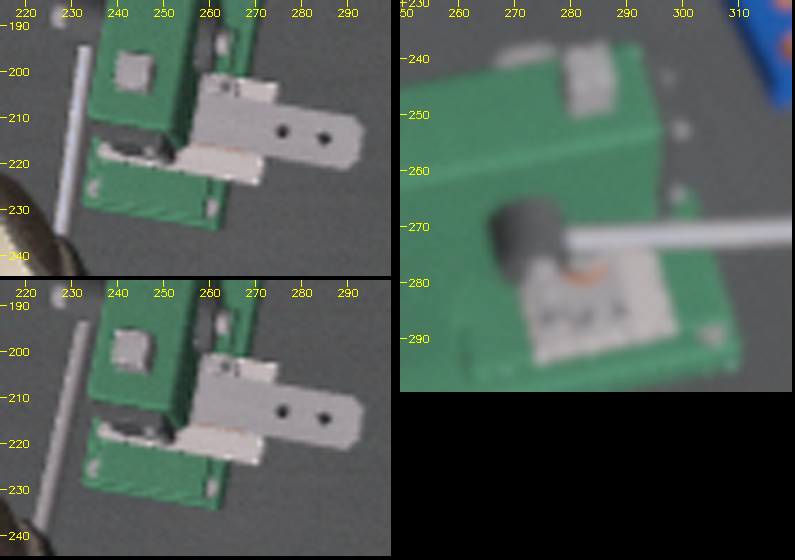

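Run:
```python
from h import *
from scipy.optimize import least_squares
W=np.array([[551.0,214.6,306.2],[494.3,223,190.5],[493,223.1,167],[496.4,222.6,135.4],[500.4,222,118.2],[506.5,221.1,98.9]])
p=inv(V,W)[:,[0,2]]
r=least_squares(lambda c:np.hypot(*(p-c[:2]).T)-200,[41,170]);c=r.x;print(c,r.fun.round(2))
ang=np.arctan2(p[:,1]-c[1],-(p[:,0]-c[0]));print("a abs",(.7854-ang).round(4),"rel",(ang[0]-ang).round(4))
for n in("9","10"):
    im=cv2.imread(f"/tmp/s{n}.png")[262:296,268:300].astype(int);m=(im[:,:,2]-im[:,:,0]>45)&(im[:,:,2]>im[:,:,1]+20);y,x=np.nonzero(m);print(n,m.sum(),(x.min()+268,x.max()+268,y.min()+262,y.max()+262) if m.any() else "")
```

```text
[ 43.81871216 166.76606211] [-0.78  1.02  0.91 -0.05 -0.57 -0.82]
a abs [0.0101 0.6671 0.7842 0.9429 1.0314 1.1331] rel [0.     0.6569 0.7741 0.9328 1.0212 1.1229]
9 16 (np.int64(280), np.int64(285), np.int64(277), np.int64(280))
10 0
```

```bash
python3 -m crank '{"delta_pos":[[-0.0012,0,0.0035],[-0.0024,0,0.0068],[-0.0024,0,0.0068],[-0.0024,0,0.0068],[-0.0024,0,0.0068],[-0.0024,0,0.0068]],"turn":[[0,0,0],[0,0,0],[0,0,0],[0,0,0],[0,0,0],[0,0,0]],"grip":[-0.6,-0.6,-0.6,-0.6,-0.6,-0.6]}';  python3 - <<'E'
from h import *
s=manip.read_state();p=inv(V,s["eef_pos"])[0];ang=np.arctan2(p[2]-166.77,-(p[0]-43.82));print("a abs",.7854-ang,"rel",.7854-ang-.0101,s["qvel"].round(2))
t=manip.grab_frame("top");G=t[:,:,2];print(G[204:224,280].tolist())
E
```

```text
time_s: 28.2
eef_pos: [507.5, 221.0, 96.4]
orientation: [-180.0, 0.3, 170.7]
ft_force: [-0.7, 1.6, 10.3]
width: 30.9
grip_force: 68.2
a abs 1.1465059435576477 rel 1.1364059435576477 [-0.03 -0.   -0.01 -0.07 -0.02  0.05  0.02]
[82, 84, 85, 86, 124, 157, 161, 161, 161, 158, 158, 158, 159, 157, 155, 157, 108, 89, 87, 86]
```

```bash
python3 -c "
from rig import manip;print(manip.job_done())"
```

```text
the job is handed in; nothing more can be done
None
```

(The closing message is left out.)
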